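# Wedge a sloping steel channel level

## Task

The steel channel laid across two rubber packers for marking out slopes, because one packer is thinner. Stand the spirit level on top of the channel, along it, and let go of it; then slide the wooden wedge, thin end first and flat on the bench, under the overhanging low end until it bites and lifts that end so far that the whole bubble sits between the two lines of the vial, and leave the wedge there carrying the channel. Ease the wedge in gently, do not lift, push or shift the channel by hand, and leave the other tools where they lie.

Things in the scene. Friction and masses are not known exactly. Their poses are not given: they have to be found in the camera images.
- rail: Dark steel C channel, 50 wide (its x) x 400 long (its y) x 75 high, 1.7 to 3.6 kg, flat top. Origin: centre of its underside; z up. It lies on two rubber packers 45 to 75 mm either side of its middle; from 110 mm outwards it overhangs freely. Either end may be the low one (slope 0.015 to 0.035 rad): underside 10 to 16 mm above the bench there, some 16 to 21 mm once level, as the rubber gives.
- shim: Hardwood wedge, 160 long (its x) x 36 wide (its y), 90 g, flat underside, sloping top: 7 mm thick at the thin end (x = +80), 33 mm at the thick end (x = -80). Origin: centre of its underside. Hold it across its width some 20 mm from the thick end; when level the channel end stands 60 to 85 mm along it. Sliding it under load takes up to 18 N; it stays where let go (ease a hard grip first).
- level_center (a point): Block spirit level, dark steel, 180 long (this frame's x) x 28 wide (y) x 40 high, 0.4 kg; the point is the centre of the block, 20 mm above its underside. It starts upright on the bench in front, on the other side from the wedge. A glass vial lies along x in a window in its top. Balanced when gripped across the 28 mm at mid-length.
- bubble (a joint): White bubble in the level's vial, 14 mm long; its place along the level's x in m, 0 = midway between the two black lines, which stand 25 mm apart (wholly between them within +/-0.005). It floats to the higher end, 3 mm for each 0.001 rad of slope, up to stops at +/-0.020 (so at first it rests at a stop), and takes over 1 s to come to rest.
- hammer: Bystander: ball hammer, 270 x 110 x 29 mm, behind the channel.
- tape: Bystander: tape measure, 73 x 73 x 34 mm, behind the channel.

How it is judged:
By the outcome, as a careful person would: the job done as asked, in the order asked, and still so for the second after the job is handed in, with the robot touching nothing.
It also fails if it takes over 72 s, if anything falls off the work surface, if the arm or the gripper's body presses on something with over 40 N, if the wrist force passes 120 N, or if a joint passes its speed limit or range.

## Robot

A 6-joint arm with a two-finger parallel gripper is mounted at the origin on a cart in front of the work surface, level with it; the furniture and walls round the work are solid. World frame = base frame: x ahead of the robot, y to its left, z up, the work surface at z = 0. Lengths are in m, angles in rad, forces in N, time in s.
With the tool pointing down it reaches from about 0.3 to 0.75 m from the base axis. Payload 8.5 kg.
Tool frame: the origin (TCP) lies midway between the tips of the shut fingers; the grasp point (between the pads) lies 19 mm behind it; z points along the fingers, y is the line along which they close (so a half turn about z gives the same grasp; the last joint's range is limited). The gripper opens to 85 mm and grips with 20 to 120 N. Pads are 22 mm wide; open, the fingers measure 114 mm over their backs; the gripper's body (76 mm by 85 mm) begins 54 mm behind the grasp point. The pads swing forward as they close: fully open they stand 13 mm farther back than shut.
Start: joints at [1.118, 0.381, 1.297, -0, 1.464, -0.215], TCP at [0.13, 0.535, 0.231] pointing down, gripper open.
Joint ranges: [-3.11, 3.11], [-0.89, 2.33], [0.22, 2.48], [-1.42, 4.56], [0.17, 2.85], [-2.88, 2.88]. Speed limits (rad/s): [2.39, 2.39, 3.14, 3.14, 3.14, 3.14].

## Interface

Orientations are given as a rotation vector (axis times angle).
In Python, from bench import ctrl, cams, job_done gives the robot as it stands.
- The arm moves only by the tool step_arm, never from a script. Its argument "increments" is a list of rows, each a list of 4 numbers: the shift along the world's x, y, z in units of 25 mm (1.0 is 25 mm), then the turn about the world's z in units of 6 degrees (1.0 is 6 degrees). A call has 1 to 5 rows; each row shifts and turns the commanded pose from where the row before left it; what a row does not reach is not made up. A row lasts 1/12 s, in which the tool goes at most 41.7 mm and 7.16 degrees, less where a joint would pass 70% of its speed; a pose out of reach is approached as far as the arm can. A call is refused whole if a number of a shift passes 1 or a number of a turn 1, either way. A call with a gripper value outside its range is refused whole. "hand" is the opening, from -1 (shut) to 1 (fully open), set as the call begins (left out, the last holds). The fingers move at their own pace and stop on an object; "newtons" is the grip in N (left out, the last holds). Time passes only in rows, so rows that do not move let the fingers close. It gives the time, the measured TCP pose, the force, the opening and the grip force at its end, in the units of the state.
- ctrl.read_state(): the state, without advancing time (a new reading comes with each control period).
- cams.read_camera(name): name is "scene" or "top" or "wrist"; returns the picture (400x640x3 uint8, red, green, blue); there is no depth.
- cams.get_calibration(name): a dict with "intrinsics" (3x3 intrinsics, pixels), "k1" (the pictures are not rectified: a ray, as slopes to the right and down, at radius r is drawn at 1 + k1 r^2 times it, then the intrinsics apply), "R" (3x3) and "t" (3): a world point X has camera coordinates R X + t; the wrist camera has in their place "hand_eye" (4x4, takes a point from camera to tool coordinates, whose origin is the TCP and whose axes are the flange's). Camera axes: x right, y down, z forward; pixel columns grow to the right and rows downward; lengths in m; the calibration is good to about 2 mm. A picture is of the moment at which its call begins: read the wrist's pose just before it. get_calibration takes no time and is no camera call.
- job_done(): hands the job in; it is judged then, once.
The state is a dict: "time_s": time; "joint_positions": joint angles; "qvel": joint speeds; "tau": joint torques, N m; "eef_pos": TCP position; "orientation": TCP orientation; "wrist_force": force on the tool from outside, world axes, zero at the start; "torque": the same for the moment, N m; "grip_width": finger opening in m; "gripper_force": force on a finger pad.
Only numpy, scipy, OpenCV 4.12 (cv2) and the standard library are available. Lean on these libraries where they do the work, as an engineer would, in place of code of your own. Each camera call takes 0.05 s, during which the arm holds its last target. There are 200 camera calls.

## Working session

There is one attempt and no reset: what is moved stays moved. The work goes in short steps, Python scripts to look and compute and a tool call to move; the robot and the scene stay as the last step left them, time stands still between calls to the robot, and variables do not carry over. Pictures are saved under pics/ and viewed, at most 10 in all, crops included, and the job is handed in when it is done.

Besides the shell and the picture viewer there is one more tool, called as name([rows], argument=value, ...), one row to a line, values as JSON. step_arm: Moves the arm, as the interface text tells. Its arguments: {"type":"object","properties":{"increments":{"type":"array"},"hand":{"type":"number"},"newtons":{"type":"number"}},"required":["increments"]}

```bash
mkdir -p pics; cat > h.py <<'E'
import numpy as np, cv2
from bench import ctrl,cams,job_done
from scipy.spatial.transform import Rotation as Ro
def calib(n,st=None):
    c=cams.get_calibration(n);K=np.array(c["intrinsics"]);k=c["k1"]
    if n=="wrist":
        H=np.array(c["hand_eye"]);T=np.eye(4);T[:3,:3]=Ro.from_rotvec(st["orientation"]).as_matrix();T[:3,3]=st["eef_pos"]
        W=np.linalg.inv(T@H);return K,k,W[:3,:3],W[:3,3]
    return K,k,np.array(c["R"]),np.array(c["t"])
def px2w(cal,uv,z):
    K,k,R,t=cal;p=cv2.undistortPoints(np.array([[uv]],float),K,np.array([k,0,0,0.]))[0,0]
    d=R.T@np.array([p[0],p[1],1]);o=-R.T@t;return o+d*(z-o[2])/d[2]
def w2px(cal,X):
    K,k,R,t=cal;return cv2.projectPoints(np.array([X],float),cv2.Rodrigues(R)[0],t,K,np.array([k,0,0,0.]))[0][0,0]
def snap(n,f,crop=None,s=1):
    st=ctrl.read_state();im=cams.read_camera(n)[:,:,::-1];cv2.imwrite("pics/raw_"+f,im)
    if crop: a,b,c,d=crop;im=im[b:d,a:c]
    im=cv2.resize(im,None,fx=s,fy=s,interpolation=cv2.INTER_CUBIC);cv2.imwrite("pics/"+f,im);return st
E
python3 - <<'E'
from h import *
a=snap("top","a.png",s=1.25);snap("scene","b.png",s=1.25)
for n in("top","scene"):
    K,k,R,t=calib(n);print(n,K[0,0],k,-R.T@t,R.round(2).tolist())
print(a)
E
```

```text
top 391.575932218053 -0.08525435321862632 [ 0.31715019 -0.01716411  1.14491646] [[0.14, -0.99, 0.0], [-0.97, -0.14, -0.2], [0.2, 0.03, -0.98]]
scene 440.24606834459564 -0.09260959987656305 [ 0.00994341 -0.45994898  0.92354613] [[0.68, -0.73, 0.02], [-0.56, -0.54, -0.63], [0.47, 0.42, -0.77]]
{'time_s': 0.0, 'joint_positions': array([ 1.11768005e+00,  3.81222404e-01,  1.29829361e+00,  1.60131160e-05,
        1.46360204e+00, -2.15313567e-01]), 'qvel': array([ 7.59963315e-04, -2.18279787e-03,  4.70227403e-04, -1.50981526e-03,
       -1.30373770e-03, -8.94145063e-06]), 'tau': array([-7.60011826e-04, -4.48436308e+01, -2.31282467e+01, -1.45206664e-04,
        4.62515949e-03, -7.21102367e-06]), 'eef_pos': array([0.12943178, 0.53424139, 0.23068653]), 'orientation': array([-3.72601545e-01, -3.11889872e+00,  2.25492908e-03]), 'wrist_force': array([-0.18581451, -0.13933708,  0.3458115 ]), 'torque': array([ 0.03233884,  0.00283844, -0.0019412 ]), 'gripper_force': 0.0, 'grip_width': 0.08555155668963003}
```

View pics/a.png

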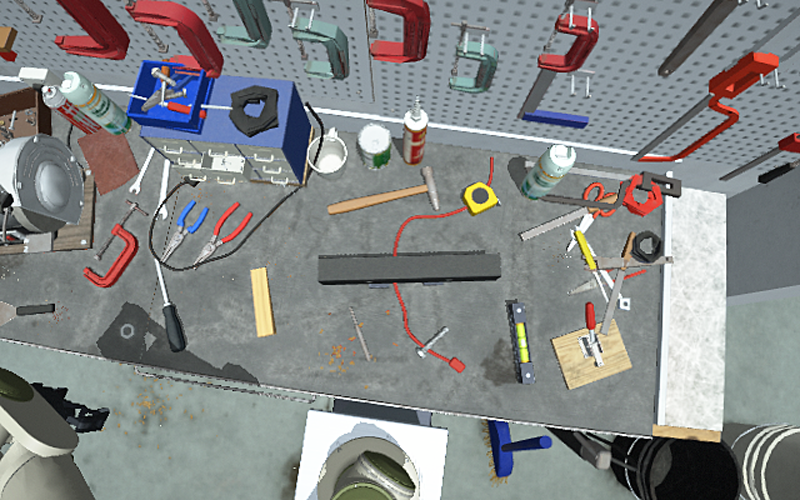

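View pics/b.png

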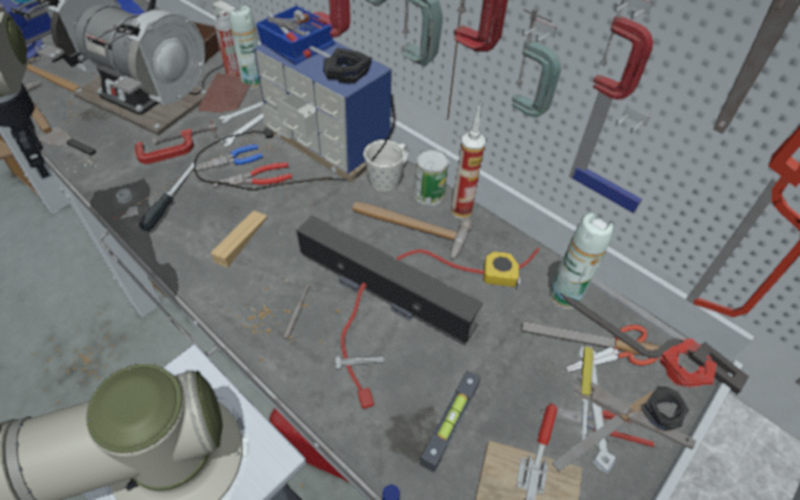

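The top view shows the wedge at about (262,301), the channel from (319,268) to (500,265), and the level at (521,342), all in the 1.25x picture. Next I'll crop for corner positions.

```bash
python3 - <<'E'
import cv2,numpy as np
a=cv2.imread("pics/raw_a.png");
c=cv2.resize(a[185:325,185:445],None,fx=3.07,fy=3.07,interpolation=cv2.INTER_CUBIC)
cv2.imwrite("pics/c.png",c)
E
```

```text
(no output)
```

View pics/c.png

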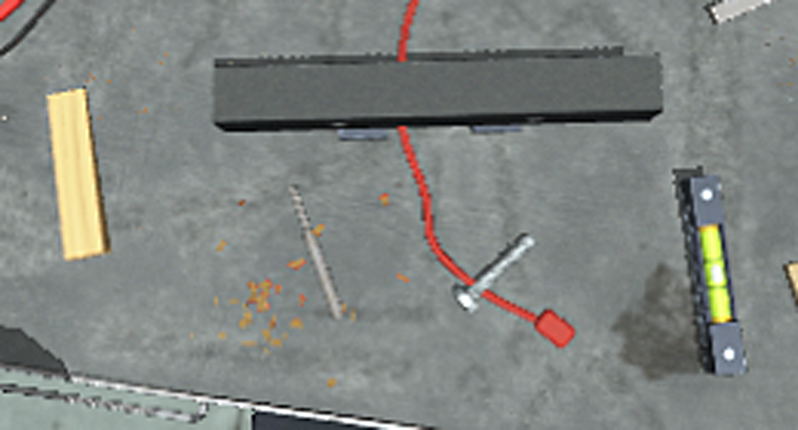

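```bash
python3 - <<'E'
from h import *
cal=calib("top")
def P(u,v,z): return px2w(cal,(u/3.07+185-.33,v/3.07+185-.33),z)
r=[P(u,v,z) for u,v,z in[(214,66,.092),(662,55,.092),(662,113,.092),(214,125,.092)]]
w=[P(u,v,z) for u,v,z in[(47,95,.007),(86,89,.007),(109,251,.033),(65,258,.033)]]
l=[P(u,v,.04) for u,v in[(687,180),(718,176),(745,371),(714,374)]]
for n,q in(("rail",r),("wedge",w),("level",l)):
    q=np.array(q);print(n,q.round(3)[:,:2].tolist(),q.mean(0).round(4),[round(float(np.linalg.norm(q[i]-q[i-3])),3) for i in range(4)])
    e=(q[0]+q[1]-q[2]-q[3]);f=(q[0]+q[3]-q[1]-q[2]);print(np.degrees(np.arctan2(e[1],e[0])),np.degrees(np.arctan2(f[1],f[0])))
E
```

```text
rail [[0.481, 0.179], [0.546, -0.216], [0.494, -0.222], [0.429, 0.17]] [ 0.4875 -0.0225  0.092 ] [0.4, 0.052, 0.397, 0.053]
7.683190732239743 99.45617550795922
wedge [[0.443, 0.35], [0.455, 0.313], [0.306, 0.256], [0.294, 0.296]] [0.3746 0.3038 0.02  ] [0.038, 0.161, 0.041, 0.161]
20.495704959540543 107.14562173903144
level [[0.444, -0.261], [0.452, -0.289], [0.28, -0.33], [0.274, -0.302]] [ 0.3625 -0.2957  0.04  ] [0.029, 0.176, 0.028, 0.175]
13.607894767947338 103.75366067267063
```

step_arm([
  [0.68, -1, 0, -0.75],
  [0.68, -1, 0, -0.75],
  [0.68, -1, 0, -0.75],
  [0.68, -1, 0, -0.75],
  [0.68, -1, 0, -0.75],
], hand=1)

```text
time_s: 0.52
eef_pos: [0.2149, 0.4082, 0.231]
orientation: [-0.979, -2.985, 0.001]
wrist_force: [0.8, 0.4, 0.2]
grip_width: 0.0856
gripper_force: 0.0
```

step_arm([
  [0.68, -1, 0, -0.75],
  [0.68, -1, 0, -0.75],
  [0.68, -1, 0, -0.75],
  [0.68, -1, 0, -0.75],
  [0.68, -1, 0, -0.75],
])

```text
time_s: 0.93
eef_pos: [0.2999, 0.2831, 0.2312]
orientation: [-1.543, -2.736, 0.001]
wrist_force: [0.8, 0.6, 0.7]
grip_width: 0.0857
gripper_force: 0.0
```

step_arm([
  [0.68, -1, 0, -0.75],
  [0.68, -1, 0, -0.75],
  [0.68, -1, 0, -0.75],
  [0.68, -1, 0, -0.75],
  [0.68, -1, 0, -0.75],
])

```text
time_s: 1.35
eef_pos: [0.385, 0.1581, 0.2312]
orientation: [-2.047, -2.382, 0.0]
wrist_force: [0.3, 0.1, -0.2]
grip_width: 0.0855
gripper_force: 0.0
```

step_arm([
  [0.68, -1, 0, -0.75],
  [0.68, -1, 0, -0.75],
  [-0.13, -0.95, 0, -0.75],
  [-0.13, -0.95, 0, -0.75],
  [-0.13, -0.95, 0, -0.75],
])

```text
time_s: 1.77
eef_pos: [0.4085, 0.0371, 0.2309]
orientation: [-2.472, -1.937, 0.001]
wrist_force: [-0.6, -0.1, 0.6]
grip_width: 0.0857
gripper_force: 0.0
```

step_arm([
  [-0.13, -0.95, 0, -0.75],
  [-0.13, -0.95, 0, -0.75],
  [-0.13, -0.95, 0, -0.75],
  [-0.13, -0.95, 0, -0.75],
  [-0.13, -0.95, 0, -0.75],
])

```text
time_s: 2.18
eef_pos: [0.3921, -0.0815, 0.2312]
orientation: [-2.803, -1.418, 0.0]
wrist_force: [0.3, 0.2, -0.1]
grip_width: 0.0854
gripper_force: 0.0
```

step_arm([
  [-0.13, -0.95, 0, -0.75],
  [-0.13, -0.95, 0, -0.75],
  [-0.13, -0.95, 0, -0.75],
  [-0.13, -0.95, 0, -0.75],
  [-0.13, -0.95, 0, -0.75],
])

```text
time_s: 2.6
eef_pos: [0.3758, -0.2003, 0.2311]
orientation: [-3.026, -0.843, 0.0]
wrist_force: [0.3, -0.0, -0.6]
grip_width: 0.0855
gripper_force: 0.0
```

step_arm([
  [-0.13, -0.95, 0, -0.75],
  [-0.13, -0.95, 0, -0.75],
  [-0.13, -0.95, 0, -0.75],
  [-0.13, -0.95, 0, -0.75],
  [0, 0, 0, 0],
])

```text
time_s: 3.02
eef_pos: [0.3627, -0.2975, 0.2308]
orientation: [3.121, 0.355, -0.001]
wrist_force: [-0.3, -0.8, -1.0]
grip_width: 0.0851
gripper_force: 0.0
```

```bash
python3 - <<'E'
from h import *
st=snap("wrist","d.png");cal=calib("wrist",st)
print(w2px(cal,[.3625,-.2957,.04]),st["eef_pos"])
for q in [(.448,-.275),(.277,-.316)]: print(w2px(cal,[*q,.04]))
im=cv2.imread("pics/d.png");cv2.circle(im,tuple(int(v) for v in w2px(cal,[.3625,-.2957,.04])),4,(255,0,255),1);cv2.imwrite("pics/d.png",im)
E
```

```text
[318.38264383 175.24484829] [ 0.36273724 -0.29749807  0.23077173]
[317.11834735  89.92409985]
[319.15052603 248.75917187]
```

View pics/d.png

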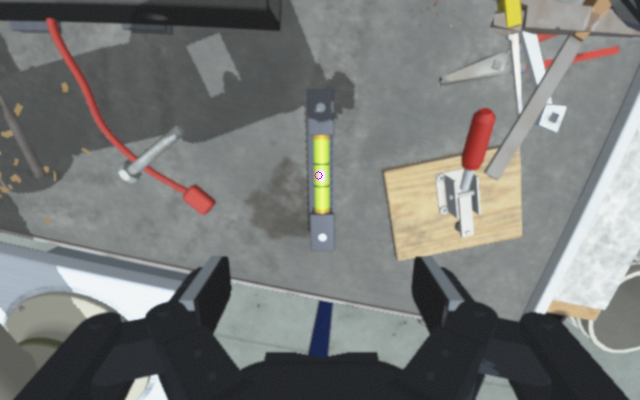

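The wrist view shows the level upright and square to the fingers, centred at about (320,172). That is within 3 mm of the estimate, so I'll descend and grip.

step_arm([
  [0.1, 0, -1, 0],
  [0, 0, -1, 0],
  [0, 0, -1, 0],
  [0, 0, -1, 0],
  [0, 0, -1, 0],
])

```text
time_s: 3.48
eef_pos: [0.3658, -0.293, 0.1053]
orientation: [-3.12, -0.369, -0.0]
wrist_force: [0.2, -0.1, -0.3]
grip_width: 0.0857
gripper_force: 0.0
```

step_arm([
  [0, 0, -1, 0],
  [0, 0, -1, 0],
  [0, 0, -1, 0],
  [0, 0, -0.5, 0],
  [0, 0, -0.38, 0],
])

```text
time_s: 3.9
eef_pos: [0.3655, -0.2927, 0.0079]
orientation: [-3.117, -0.369, 0.002]
wrist_force: [0.4, -0.3, 0.1]
grip_width: 0.0856
gripper_force: 0.0
```

step_arm([
  [0, 0, 0, 0],
  [0, 0, 0, 0],
  [0, 0, 0, 0],
  [0, 0, 0, 0],
  [0, 0, 0, 0],
], hand=-1, newtons=50)

```text
time_s: 4.32
eef_pos: [0.3664, -0.295, 0.0104]
orientation: [3.117, 0.366, 0.002]
wrist_force: [-1.8, 1.3, 7.0]
grip_width: 0.0272
gripper_force: 49.0
```

step_arm([
  [0, 0, 0, 0],
  [0, 0, 0, 0],
  [0, 0, 0, 0],
  [0, 0, 0, 0],
  [0, 0, 0, 0],
])

```text
time_s: 4.73
eef_pos: [0.3664, -0.295, 0.0104]
orientation: [3.118, 0.366, 0.002]
wrist_force: [0.0, -0.1, 4.9]
grip_width: 0.0276
gripper_force: 49.6
```

step_arm([
  [0, 0, 0.6, 0],
  [0, 0, 1, 0],
  [0, 0, 1, 0],
  [0, 0, 1, 0],
  [0, 0, 1, 0],
])

```text
time_s: 5.15
eef_pos: [0.3654, -0.2936, 0.1255]
orientation: [-3.119, -0.366, 0.001]
wrist_force: [0.7, -0.0, -4.3]
grip_width: 0.0273
gripper_force: 50.5
```

step_arm([
  [0, 0, 0.9, 0],
  [0.35, 0.78, 0.5, 1],
  [0.35, 0.78, 0, 1],
  [0.35, 0.78, 0, 1],
  [0.35, 0.78, 0, 1],
])

```text
time_s: 5.57
eef_pos: [0.4007, -0.215, 0.1595]
orientation: [-2.973, -1.014, -0.0]
wrist_force: [-0.2, -1.1, -4.4]
grip_width: 0.0273
gripper_force: 50.6
```

step_arm([
  [0.35, 0.78, 0, 1],
  [0.35, 0.78, 0, 1],
  [0.35, 0.78, 0, 1],
  [0.35, 0.78, 0, 1],
  [0.35, 0.78, 0, 1],
])

```text
time_s: 5.98
eef_pos: [0.4444, -0.1174, 0.1593]
orientation: [-2.609, -1.749, 0.001]
wrist_force: [0.6, -1.4, -4.3]
grip_width: 0.0268
gripper_force: 50.6
```

step_arm([
  [0.35, 0.78, 0, 1],
  [0.35, 0.78, 0, 1],
  [0.35, 0.78, 0, 1],
  [0.35, 0.78, 0, 1],
  [0.29, 0.76, 0, 1],
])

```text
time_s: 6.4
eef_pos: [0.4867, -0.0205, 0.1592]
orientation: [-2.067, -2.365, 0.0]
wrist_force: [-0.3, -1.1, -3.2]
grip_width: 0.0272
gripper_force: 50.6
```

step_arm([
  [0, 0, 0, 0.33],
  [0, 0, 0, 0],
  [0, 0, 0, 0],
])

```text
time_s: 6.65
eef_pos: [0.4863, -0.0216, 0.1592]
orientation: [-2.034, -2.394, 0.001]
wrist_force: [0.3, 0.4, -3.4]
grip_width: 0.0274
gripper_force: 50.6
```

```bash
python3 - <<'E'
from h import *
st=snap("wrist","e.png");print(st["eef_pos"],st["orientation"],st["wrist_force"]);snap("top","e2.png")
a=cv2.imread("pics/raw_e.png");b=cv2.imread("pics/raw_e2.png")
b=cv2.resize(b[185:310,185:445],None,fx=2.46,fy=2.46,interpolation=cv2.INTER_CUBIC)
cv2.imwrite("pics/e3.png",np.vstack([cv2.copyMakeBorder(a[0:285],0,0,0,0,cv2.BORDER_CONSTANT),cv2.resize(b,(640,308))]))
E
```

```text
[ 0.48634896 -0.02162643  0.15918421] [-2.03374632e+00 -2.39354558e+00  6.98194932e-04] [ 0.33810459  0.44288734 -3.4328111 ]
```

View pics/e3.png

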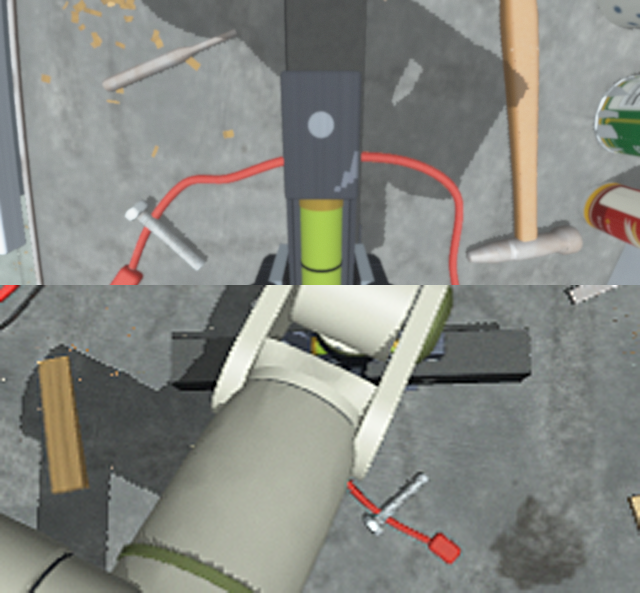

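step_arm([
  [0.1, -0.04, -0.5, 0],
  [0, 0, -0.5, 0],
  [0, 0, -0.4, 0],
  [0, 0, -0.2, 0],
  [0, 0, 0, 0],
])

```text
time_s: 7.17
eef_pos: [0.4887, -0.023, 0.1185]
orientation: [-2.033, -2.392, 0.001]
wrist_force: [-0.2, 0.8, -3.7]
grip_width: 0.0268
gripper_force: 50.7
```

step_arm([
  [0, 0, -0.08, 0],
  [0, 0, -0.08, 0],
  [0, 0, 0, 0],
])

```text
time_s: 7.42
eef_pos: [0.4894, -0.0228, 0.1155]
orientation: [2.033, 2.395, 0.0]
wrist_force: [-0.5, 0.0, -3.5]
grip_width: 0.0274
gripper_force: 50.7
```

step_arm([
  [0, 0, -0.08, 0],
  [0, 0, 0, 0],
])

```text
time_s: 7.58
eef_pos: [0.4893, -0.0227, 0.1133]
orientation: [2.033, 2.395, 0.0]
wrist_force: [-0.5, -0.2, -3.8]
grip_width: 0.0275
gripper_force: 50.7
```

step_arm([
  [0, 0, -0.08, 0],
  [0, 0, 0, 0],
])

```text
time_s: 7.75
eef_pos: [0.4892, -0.0227, 0.1111]
orientation: [-2.033, -2.395, 0.0]
wrist_force: [-0.4, -0.2, -4.2]
grip_width: 0.0271
gripper_force: 50.7
```

step_arm([
  [0, 0, -0.06, 0],
  [0, 0, 0, 0],
])

```text
time_s: 7.92
eef_pos: [0.4892, -0.0227, 0.1096]
orientation: [-2.033, -2.395, 0.0]
wrist_force: [-0.7, 0.0, -4.2]
grip_width: 0.027
gripper_force: 50.7
```

step_arm([
  [0, 0, -0.06, 0],
  [0, 0, 0, 0],
])

```text
time_s: 8.08
eef_pos: [0.4892, -0.0227, 0.1081]
orientation: [-2.033, -2.395, 0.0]
wrist_force: [0.5, -0.2, -4.6]
grip_width: 0.0272
gripper_force: 50.7
```

step_arm([
  [0, 0, -0.06, 0],
  [0, 0, 0, 0],
])

```text
time_s: 8.25
eef_pos: [0.4892, -0.0227, 0.1066]
orientation: [-2.033, -2.395, 0.0]
wrist_force: [-0.3, -0.4, -4.5]
grip_width: 0.0272
gripper_force: 50.7
```

step_arm([
  [0, 0, -0.06, 0],
  [0, 0, 0, 0],
])

```text
time_s: 8.42
eef_pos: [0.4894, -0.0228, 0.1052]
orientation: [2.033, 2.395, -0.0]
wrist_force: [0.8, 1.0, -3.3]
grip_width: 0.0274
gripper_force: 50.8
```

step_arm([
  [0, 0, -0.05, 0],
  [0, 0, 0, 0],
])

```text
time_s: 8.58
eef_pos: [0.4895, -0.023, 0.1042]
orientation: [2.032, 2.395, -0.0]
wrist_force: [0.4, -1.2, -0.8]
grip_width: 0.0274
gripper_force: 51.0
```

step_arm([
  [0, 0, 0, 0],
  [0, 0, 0, 0],
])

```text
time_s: 8.75
eef_pos: [0.4895, -0.0229, 0.1043]
orientation: [2.032, 2.395, 0.0]
wrist_force: [-0.0, 0.2, -1.2]
grip_width: 0.0277
gripper_force: 51.0
```

step_arm([
  [0, 0, 0, 0],
  [0, 0, -0.03, 0],
  [0, 0, 0, 0],
], newtons=20)

```text
time_s: 9.0
eef_pos: [0.4896, -0.023, 0.1035]
orientation: [2.032, 2.395, -0.0]
wrist_force: [-0.8, -1.4, -0.4]
grip_width: 0.0273
gripper_force: 51.2
```

step_arm([
  [0, 0, 0, 0],
  [0, 0, 0, 0],
  [0, 0, 0, 0],
  [0, 0, 0, 0],
  [0, 0, 0, 0],
], hand=0.4)

```text
time_s: 9.42
eef_pos: [0.4893, -0.0226, 0.1033]
orientation: [-2.033, -2.395, -0.0]
wrist_force: [0.3, 0.3, -1.1]
grip_width: 0.0595
gripper_force: 0.0
```

step_arm([
  [0, 0, 0.4, 0],
  [0, 0, 0.8, 0],
  [0, 0, 1, 0],
  [0, 0, 1, 0],
  [0, 0, 1, 0],
])

```text
time_s: 9.83
eef_pos: [0.489, -0.0226, 0.2095]
orientation: [-2.033, -2.395, 0.0]
wrist_force: [0.2, 0.4, 0.0]
grip_width: 0.0598
gripper_force: 0.0
```

step_arm([
  [-0.5, 0.5, 0, 0],
  [-1, 1, 0, 0],
  [-1, 1, 0, 0],
  [-1, 1, 0, 0],
  [-0.8, 1, 0, 0],
], hand=1)

```text
time_s: 10.25
eef_pos: [0.3799, 0.0907, 0.2083]
orientation: [-2.033, -2.394, 0.0]
wrist_force: [0.1, -0.2, -0.4]
grip_width: 0.0852
gripper_force: 0.0
```

step_arm([
  [-0.2, 1, 0, 0],
  [0, 1, 0, 0],
  [0, 1, 0, 0],
  [0, 1, 0, 0],
  [0, 1, 0, 0],
])

```text
time_s: 10.67
eef_pos: [0.3764, 0.2161, 0.2084]
orientation: [-2.033, -2.395, -0.0]
wrist_force: [0.3, -0.5, 0.6]
grip_width: 0.0855
gripper_force: 0.0
```

```bash
python3 - <<'E'
from h import *
st=snap("wrist","f.png");print(st["eef_pos"],st["orientation"],st["wrist_force"],st["joint_positions"]);snap("top","f2.png")
b=cv2.imread("pics/raw_f2.png");s=cv2.resize(b[195:235,240:415],None,fx=4.57,fy=4.57,interpolation=cv2.INTER_CUBIC)
a=cv2.imread("pics/raw_f.png")
cv2.imwrite("pics/f3.png",np.vstack([s[:,:640] if 0 else cv2.resize(s,(800,183)),cv2.copyMakeBorder(a[:,:],0,0,0,160,cv2.BORDER_CONSTANT)]))
E
```

```text
[0.37643292 0.21608079 0.20842014] [-2.03274278e+00 -2.39531514e+00 -2.93898886e-04] [ 0.30486097 -0.50760713  0.58059313] [2.46898343e-01 1.98430305e-01 1.63562796e+00 1.16183069e-04
 1.30738458e+00 8.34712654e-02]
```

View pics/f3.png

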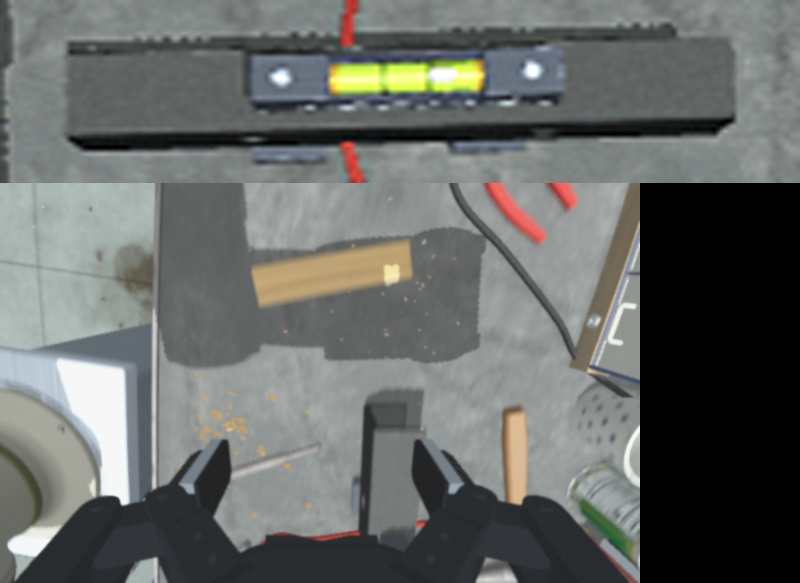

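The bubble sits to the right in the top view, so the −y end is high and the +y end, on the wedge's side, is low. In the wrist picture the wedge's thick end is at about (255,104) and its thin end at about (411,76).

```bash
python3 - <<'E'
from h import *
st=ctrl.read_state();cal=calib("wrist",st)
q=np.array([px2w(cal,p,z) for p,z in[((252,84),.033),((259,124),.033),((413,94),.007),((410,57),.007)]])
print(q.round(4).tolist());c=q.mean(0);e=q[2]+q[3]-q[0]-q[1];print(c,np.degrees(np.arctan2(e[1],e[0])),np.linalg.norm(e)/2)
u=e/np.linalg.norm(e);print("grip",c-.06*u)
ct=calib("top")
for p in[(.0,.0)]:
    P=lambda u,v:px2w(ct,(u/4.57+240-.4,v/4.57+195-.4),.088)
    print("rail +y end",P(68,52),P(68,132),"-y",P(734,40),P(734,118))
    print("level ends",[px2w(ct,(u/4.57+240-.4,v/4.57+195-.4),.132).round(4).tolist() for u,v in[(250,77),(564,71)]])
# rail end edge from wrist (top corners) 
for p in[(368,247),(422,247)]: print(px2w(cal,p,.088))
E
```

```text
[[0.2945, 0.2982, 0.033], [0.3053, 0.262, 0.033], [0.4561, 0.3169, 0.007], [0.4444, 0.3514, 0.007]]
[0.37505898 0.30713041 0.02      ] 19.77269936619815 0.16186809551565992
grip [0.31932959 0.28709659 0.02963748]
rail +y end [0.4820745  0.17906305 0.088     ] [0.43431359 0.17084184 0.088     ] -y [ 0.54501087 -0.21719811  0.088     ] [ 0.49774758 -0.22181506  0.088     ]
level ends [[0.4754, 0.0647, 0.132], [0.5039, -0.1133, 0.132]]
[0.42631679 0.17344333 0.088     ]
[0.4757359  0.18154668 0.088     ]
```

step_arm([
  [-0.14, 0.16, 0, 0.99],
  [-0.14, 0.16, 0, 0.99],
  [-0.14, 0.16, 0, 0.99],
  [-0.14, 0.16, 0, 0.99],
  [-0.14, 0.16, 0, 0.99],
])

```text
time_s: 11.18
eef_pos: [0.3591, 0.2344, 0.2083]
orientation: [-1.344, -2.839, 0.0]
wrist_force: [0.3, -0.6, 1.4]
grip_width: 0.0852
gripper_force: 0.0
```

step_arm([
  [-0.14, 0.16, 0, 0.99],
  [-0.14, 0.16, 0, 0.99],
  [-0.14, 0.16, 0, 0.99],
  [-0.14, 0.16, 0, 0.99],
  [-0.14, 0.16, 0, 0.99],
])

```text
time_s: 11.6
eef_pos: [0.3417, 0.2544, 0.2083]
orientation: [-0.572, -3.089, 0.0]
wrist_force: [0.3, 0.4, -0.5]
grip_width: 0.0851
gripper_force: 0.0
```

step_arm([
  [-0.14, 0.16, -0.3, 0.99],
  [-0.14, 0.16, -0.6, 0.99],
  [-0.14, 0.16, -0.6, 0.99],
  [-0.14, 0.16, -0.6, 0.99],
  [-0.14, 0.16, -0.6, 0.99],
])

```text
time_s: 12.02
eef_pos: [0.3242, 0.2744, 0.1403]
orientation: [-0.239, 3.132, -0.0]
wrist_force: [0.1, -0.2, 0.2]
grip_width: 0.0852
gripper_force: 0.0
```

step_arm([
  [-0.14, 0.16, -0.6, 0.99],
  [-0.1, 0.12, -0.6, 0.99],
  [0, 0, -0.3, 0],
  [0, 0, 0, 0],
])

```text
time_s: 12.35
eef_pos: [0.3178, 0.2811, 0.1023]
orientation: [0.549, -3.09, 0.001]
wrist_force: [-0.2, -0.6, -0.2]
grip_width: 0.0855
gripper_force: 0.0
```

step_arm([
  [0, 0.1, -0.9, 0],
  [0, 0, -1, 0],
  [0, 0, -1, 0],
  [0, 0, -0.6, 0],
  [0, 0, -0.35, 0],
])

```text
time_s: 12.77
eef_pos: [0.3186, 0.2838, 0.0062]
orientation: [0.548, -3.092, 0.001]
wrist_force: [-0.0, -0.5, -0.0]
grip_width: 0.0856
gripper_force: 0.0
```

step_arm([
  [0, 0, 0, 0],
  [0, 0, 0, 0],
  [0, 0, 0, 0],
  [0, 0, 0, 0],
  [0, 0, 0, 0],
], hand=-1, newtons=60)

```text
time_s: 13.18
eef_pos: [0.3189, 0.2844, 0.0083]
orientation: [-0.553, 3.09, 0.001]
wrist_force: [-0.7, -1.0, 8.2]
grip_width: 0.0349
gripper_force: 60.4
```

step_arm([
  [0, 0, 0, 0],
  [0, 0, 0, 0],
  [0, 0, 0, 0],
])

```text
time_s: 13.43
eef_pos: [0.3189, 0.2844, 0.0083]
orientation: [-0.553, 3.09, 0.001]
wrist_force: [-1.2, -1.3, 9.1]
grip_width: 0.0349
gripper_force: 60.5
```

step_arm([
  [0, 0, 0.3, 0],
  [0, 0, 0.6, 0],
  [0.1, 0.27, 0, -0.99],
  [0.1, 0.27, 0, -0.99],
  [0.1, 0.27, 0, -0.99],
])

```text
time_s: 13.85
eef_pos: [0.3261, 0.3049, 0.0306]
orientation: [-0.06, 3.14, 0.001]
wrist_force: [-0.8, 0.9, -0.8]
grip_width: 0.0351
gripper_force: 59.7
```

step_arm([
  [0.1, 0.27, 0, -0.99],
  [0.1, 0.27, 0, -0.99],
  [0.1, 0.27, 0, -0.99],
  [0.1, 0.27, 0, -0.99],
  [0.1, 0.27, 0, -0.99],
])

```text
time_s: 14.27
eef_pos: [0.3385, 0.3386, 0.0304]
orientation: [0.747, 3.051, 0.001]
wrist_force: [0.1, -0.6, -0.5]
grip_width: 0.0346
gripper_force: 59.7
```

step_arm([
  [0.4, 0, 0, -0.99],
  [0.4, 0, 0, -0.99],
  [0.4, 0, 0, -0.99],
  [0.4, 0, 0, -0.99],
  [0.4, 0, 0, -0.99],
])

```text
time_s: 14.68
eef_pos: [0.3888, 0.3383, 0.0304]
orientation: [1.503, 2.758, 0.001]
wrist_force: [-0.1, 0.1, -0.4]
grip_width: 0.0347
gripper_force: 59.7
```

step_arm([
  [0.4, 0, 0, -0.99],
  [0.4, 0, 0, -0.99],
  [0.4, 0, 0, -0.99],
  [0.4, 0, 0, -0.96],
  [0, 0, 0, 0],
])

```text
time_s: 15.1
eef_pos: [0.43, 0.3383, 0.0304]
orientation: [2.034, 2.393, 0.003]
wrist_force: [-0.3, -0.2, -0.9]
grip_width: 0.0346
gripper_force: 59.8
```

step_arm([
  [0, 0, 0, 0],
  [0, 0, 0, 0],
])

```text
time_s: 15.27
eef_pos: [0.4276, 0.3382, 0.0299]
orientation: [-2.025, -2.401, 0.001]
wrist_force: [-0.3, -0.3, -2.1]
grip_width: 0.0349
gripper_force: 59.8
```

```bash
python3 - <<'E'
from h import *
st=snap("scene","g.png",crop=(190,150,430,330),s=3.33);print(st["eef_pos"],st["orientation"],st["wrist_force"])
E
```

```text
[0.42762002 0.33819571 0.029859  ] [-2.02548420e+00 -2.40111974e+00  5.78881785e-04] [-0.31127473 -0.3388849  -2.08393228]
```

View pics/g.png

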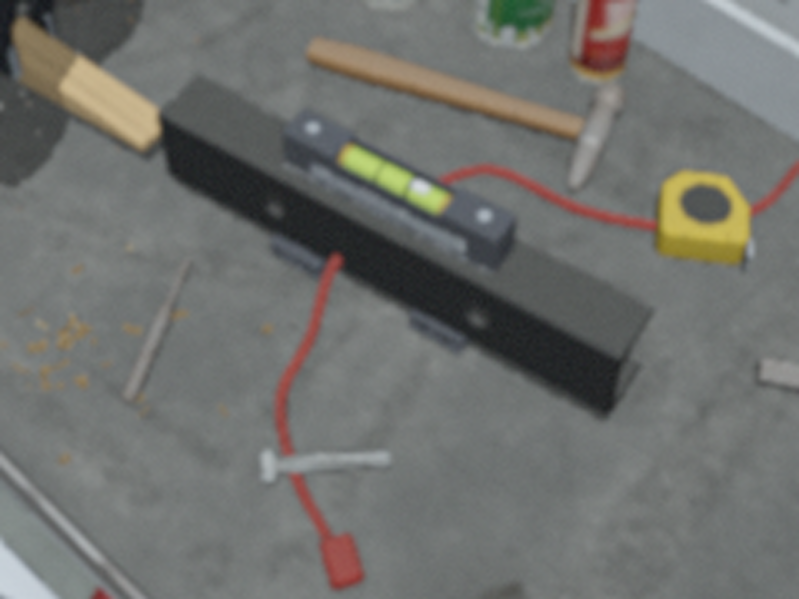

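step_arm([
  [0, 0, -0.3, 0],
  [0, 0, -0.3, 0],
  [0, 0, -0.15, 0],
  [0, 0, 0, 0],
  [0, 0, 0, 0],
])

```text
time_s: 15.73
eef_pos: [0.428, 0.3382, 0.0103]
orientation: [-2.028, -2.398, 0.002]
wrist_force: [-0.3, 0.3, -1.6]
grip_width: 0.0349
gripper_force: 59.8
```

step_arm([
  [0, 0, -0.07, 0],
  [0, 0, 0, 0],
  [0, 0, 0, 0],
])

```text
time_s: 15.98
eef_pos: [0.4284, 0.3383, 0.0091]
orientation: [2.029, 2.398, 0.0]
wrist_force: [-0.1, 0.2, -1.1]
grip_width: 0.0349
gripper_force: 59.8
```

```bash
cat >> h.py <<'E'
def bubble(n=4):
    im=np.mean([cams.read_camera("top").astype(float) for _ in range(n)],0).astype(np.float32)
    p0=np.array([250/4.57+240-.4,77/4.57+195-.4]);p1=np.array([564/4.57+240-.4,71/4.57+195-.4])
    d=(p1-p0)/180;c=(p0+p1)/2;nrm=np.array([-d[1],d[0]])
    s=np.arange(-55,55.5,.5);P=[c+d*x+nrm*o for o in(-3,-1,1,3) for x in s];P=np.array(P,np.float32).reshape(4,-1,2)
    v=cv2.remap(im,P[...,0].copy(),P[...,1].copy(),cv2.INTER_CUBIC).mean(0)
    b=v[:,2];w=np.clip(b-np.percentile(b[abs(s)<40],60)-15,0,None)*(abs(s)<33)
    g=v[:,1]>v[:,2]+60;k=s[g]
    return (w*s).sum()/w.sum(),k.min(),k.max(),s,v   # + toward -y end
E
python3 - <<'E'
from h import *
b=bubble();print(b[:3]);
for i in range(20,201,4):print(b[3][i],b[4][i].round().astype(int),end=";")
E
```

```text
(np.float64(20.253681420448192), np.float64(-44.0), np.float64(43.5))
-45.0 [157 145 109];-43.0 [238 208  91];-41.0 [243 228  88];-39.0 [240 246 108];-37.0 [236 254 124];-35.0 [237 254 129];-33.0 [237 253 126];-31.0 [237 253 125];-29.0 [237 253 124];-27.0 [237 253 125];-25.0 [238 253 124];-23.0 [238 254 125];-21.0 [238 254 127];-19.0 [244 256 129];-17.0 [236 252 122];-15.0 [198 231  98];-13.0 [198 233  96];-11.0 [225 247 111];-9.0 [247 257 125];-7.0 [240 255 122];-5.0 [240 255 122];-3.0 [240 255 121];-1.0 [240 255 122];1.0 [240 255 122];3.0 [240 255 122];5.0 [242 256 125];7.0 [248 259 130];9.0 [243 255 126];11.0 [199 232  98];13.0 [202 222 182];15.0 [230 233 249];17.0 [248 250 246];19.0 [245 249 244];21.0 [246 249 245];23.0 [245 249 243];25.0 [244 250 233];27.0 [243 255 207];29.0 [243 257 145];31.0 [243 257 124];33.0 [243 257 138];35.0 [242 256 139];37.0 [242 255 133];39.0 [250 251 113];41.0 [245 225  91];43.0 [202 173  82];45.0 [108 108 105];
```

step_arm([
  [0, 0, -0.03, 0],
  [0.04, -0.24, 0, 0],
  [0.04, -0.24, 0, 0],
  [0.04, -0.24, 0, 0],
  [0, 0, 0, 0],
])

```text
time_s: 16.6
eef_pos: [0.4315, 0.319, 0.0084]
orientation: [2.03, 2.397, -0.001]
wrist_force: [0.8, 0.0, -0.6]
grip_width: 0.0347
gripper_force: 59.9
```

step_arm([
  [0.04, -0.24, 0, 0],
  [0.04, -0.24, 0, 0],
  [0, 0, 0, 0],
])

```text
time_s: 16.85
eef_pos: [0.4335, 0.3072, 0.0083]
orientation: [2.03, 2.398, -0.001]
wrist_force: [1.0, 0.1, -0.7]
grip_width: 0.0349
gripper_force: 60.0
```

step_arm([
  [0.02, -0.12, 0, 0],
  [0.02, -0.12, 0, 0],
  [0.02, -0.12, 0, 0],
  [0.02, -0.12, 0, 0],
  [0, 0, 0, 0],
])

```text
time_s: 17.27
eef_pos: [0.4354, 0.2958, 0.0083]
orientation: [2.029, 2.398, -0.0]
wrist_force: [0.7, 0.2, 0.1]
grip_width: 0.0347
gripper_force: 60.0
```

step_arm([
  [0.02, -0.12, 0, 0],
  [0.02, -0.12, 0, 0],
  [0.02, -0.12, 0, 0],
  [0, 0, 0, 0],
])

```text
time_s: 17.6
eef_pos: [0.4369, 0.2867, 0.0083]
orientation: [2.03, 2.398, -0.0]
wrist_force: [-0.3, 0.1, -0.5]
grip_width: 0.0348
gripper_force: 60.0
```

step_arm([
  [0.02, -0.12, 0, 0],
  [0.02, -0.12, 0, 0],
  [0, 0, 0, 0],
])

```text
time_s: 17.85
eef_pos: [0.4379, 0.2808, 0.0083]
orientation: [2.029, 2.398, -0.0]
wrist_force: [0.5, -0.5, 0.4]
grip_width: 0.035
gripper_force: 60.0
```

step_arm([
  [0.02, -0.12, 0, 0],
  [0.02, -0.12, 0, 0],
  [0, 0, 0, 0],
])

```text
time_s: 18.1
eef_pos: [0.4389, 0.2747, 0.0083]
orientation: [2.029, 2.398, -0.0]
wrist_force: [0.5, 0.1, -0.3]
grip_width: 0.0347
gripper_force: 60.0
```

step_arm([
  [0.02, -0.12, 0, 0],
  [0.02, -0.12, 0, 0],
  [0, 0, 0, 0],
])

```text
time_s: 18.35
eef_pos: [0.4399, 0.2688, 0.0083]
orientation: [2.029, 2.398, -0.0]
wrist_force: [-0.5, -0.6, -0.4]
grip_width: 0.0352
gripper_force: 60.0
```

step_arm([
  [0.01, -0.06, 0, 0],
  [0.01, -0.06, 0, 0],
  [0.01, -0.06, 0, 0],
  [0.01, -0.06, 0, 0],
  [0, 0, 0, 0],
])

```text
time_s: 18.77
eef_pos: [0.4408, 0.263, 0.0083]
orientation: [-2.029, -2.398, 0.0]
wrist_force: [0.0, 0.9, -0.8]
grip_width: 0.0346
gripper_force: 60.0
```

step_arm([
  [0.01, -0.06, 0, 0],
  [0.01, -0.06, 0, 0],
  [0, 0, 0, 0],
])

```text
time_s: 19.02
eef_pos: [0.4413, 0.2601, 0.0083]
orientation: [-2.029, -2.398, -0.0]
wrist_force: [1.0, 2.5, -0.4]
grip_width: 0.0345
gripper_force: 60.0
```

step_arm([
  [0.01, -0.06, 0, 0],
  [0.01, -0.06, 0, 0],
  [0, 0, 0, 0],
])

```text
time_s: 19.27
eef_pos: [0.4418, 0.2571, 0.0083]
orientation: [-2.029, -2.398, -0.0]
wrist_force: [-0.3, 2.2, -0.2]
grip_width: 0.0345
gripper_force: 60.0
```

step_arm([
  [0.01, -0.06, 0, 0],
  [0.01, -0.06, 0, 0],
  [0, 0, 0, 0],
])

```text
time_s: 19.52
eef_pos: [0.4423, 0.2541, 0.0083]
orientation: [-2.029, -2.398, 0.0]
wrist_force: [-1.0, 3.2, -1.1]
grip_width: 0.035
gripper_force: 59.9
```

step_arm([
  [0.01, -0.06, 0, 0],
  [0.01, -0.06, 0, 0],
  [0.01, -0.06, 0, 0],
  [0.01, -0.06, 0, 0],
  [0, 0, 0, 0],
])

```text
time_s: 19.93
eef_pos: [0.4433, 0.2483, 0.0083]
orientation: [-2.029, -2.398, -0.001]
wrist_force: [0.1, 5.5, -1.5]
grip_width: 0.035
gripper_force: 59.9
```

step_arm([
  [0.01, -0.06, 0, 0],
  [0.01, -0.06, 0, 0],
  [0, 0, 0, 0],
  [0, 0, 0, 0],
  [0, 0, 0, 0],
])

```text
time_s: 20.35
eef_pos: [0.4437, 0.2456, 0.0083]
orientation: [-2.029, -2.398, -0.001]
wrist_force: [-0.2, 6.7, -1.1]
grip_width: 0.0348
gripper_force: 59.9
```

step_arm([
  [0, 0, 0, 0],
  [0, 0, 0, 0],
  [0, 0, 0, 0],
  [0, 0, 0, 0],
  [0, 0, 0, 0],
])

```text
time_s: 20.77
eef_pos: [0.4437, 0.2456, 0.0083]
orientation: [-2.029, -2.398, -0.001]
wrist_force: [-1.2, 5.7, -0.6]
grip_width: 0.0347
gripper_force: 59.9
```

```bash
python3 - <<'E'
from h import *
b=bubble();print(b[:3])
E
```

```text
(np.float64(13.754496866591928), np.float64(-42.0), np.float64(45.5))
```

```bash
python3 - <<'E'
from h import *
im=np.mean([cams.read_camera("top").astype(np.float32) for _ in range(3)],0)[:,:,::-1];cv2.imwrite("pics/raw_k.png",im)
a=cv2.imread("pics/raw_f2.png").astype(np.float32);
def sh(r,A=a,B=im):
    x,y,X,Y=r;f=lambda q:cv2.cvtColor(q[y:Y,x:X].astype(np.uint8),cv2.COLOR_BGR2GRAY).astype(np.float32)
    return cv2.phaseCorrelate(f(A),f(B),cv2.createHanningWindow((X-x,Y-y),cv2.CV_32F))
print("level L",sh((288,200,318,224)),"level R",sh((340,200,372,224)),"rail end",sh((385,194,417,232)),"bg",sh((440,200,500,250)))
b=bubble();print(b[:3])
for i in range(56,180,3):print(b[3][i],b[4][i].round().astype(int)[[1,2]],end=";")
E
```

```text
level L ((0.7815701638712014, 0.033769063431373425), 1.0769121593899198) level R ((0.6259406824737148, 0.07056597152372923), 1.1660694510986407) rail end ((0.1989191755818691, -0.022286461601893848), 0.9224459663033485) bg ((-0.0005276455470060171, 0.010119465397846028), 0.9964453446865081)
(np.float64(12.469342869189582), np.float64(-42.0), np.float64(45.5))
-27.0 [253 126];-25.5 [253 126];-24.0 [253 126];-22.5 [253 126];-21.0 [253 125];-19.5 [254 125];-18.0 [254 125];-16.5 [256 127];-15.0 [257 127];-13.5 [242 111];-12.0 [229  95];-10.5 [231  96];-9.0 [242 106];-7.5 [253 120];-6.0 [258 126];-4.5 [255 123];-3.0 [255 122];-1.5 [255 121];0.0 [255 119];1.5 [255 115];3.0 [253 108];4.5 [251 158];6.0 [250 224];7.5 [251 247];9.0 [253 244];10.5 [252 242];12.0 [249 242];13.5 [245 242];15.0 [243 242];16.5 [247 241];18.0 [251 237];19.5 [255 206];21.0 [256 148];22.5 [257 113];24.0 [256 129];25.5 [256 133];27.0 [256 133];28.5 [256 133];30.0 [256 134];31.5 [256 135];33.0 [257 137];34.5 [256 137];[ WARN:0@1.813] global loadsave.cpp:1063 imwrite_ Unsupported depth image for selected encoder is fallbacked to CV_8U.
```

step_arm([
  [0.01, -0.06, 0, 0],
  [0.01, -0.06, 0, 0],
  [0, 0, 0, 0],
  [0, 0, 0, 0],
  [0, 0, 0, 0],
])

```text
time_s: 21.73
eef_pos: [0.4442, 0.2427, 0.0083]
orientation: [-2.029, -2.398, -0.001]
wrist_force: [-1.8, 7.6, -0.9]
grip_width: 0.0346
gripper_force: 59.9
```

step_arm([
  [0, 0, 0, 0],
  [0, 0, 0, 0],
  [0, 0, 0, 0],
  [0, 0, 0, 0],
  [0, 0, 0, 0],
])

```text
time_s: 22.15
eef_pos: [0.4442, 0.2426, 0.0083]
orientation: [-2.029, -2.398, -0.001]
wrist_force: [-0.9, 7.1, -0.7]
grip_width: 0.0349
gripper_force: 59.9
```

step_arm([
  [0, 0, 0, 0],
  [0, 0, 0, 0],
  [0, 0, 0, 0],
  [0, 0, 0, 0],
  [0, 0, 0, 0],
])

```text
time_s: 22.57
eef_pos: [0.4442, 0.2427, 0.0083]
orientation: [-2.029, -2.398, -0.001]
wrist_force: [-0.6, 7.7, -1.8]
grip_width: 0.0348
gripper_force: 59.9
```

step_arm([
  [0, 0, 0, 0],
  [0, 0, 0, 0],
  [0, 0, 0, 0],
  [0, 0, 0, 0],
  [0, 0, 0, 0],
])

```text
time_s: 22.98
eef_pos: [0.4442, 0.2427, 0.0083]
orientation: [-2.029, -2.398, -0.001]
wrist_force: [-1.5, 6.6, -1.0]
grip_width: 0.0345
gripper_force: 59.9
```

```bash
cat >> h.py <<'E'
def show(b):
    s,v=b[3],b[4]
    hi=s[(v[:,2]>185)&(abs(s)<33)];m=(s>-20)&(s<-5);w=np.clip(250-v[m,1],0,None);l=(w*s[m]).sum()/w.sum()
    m=(s>5)&(s<20);w=np.clip(250-v[m,1],0,None);r=(w*s[m]).sum()/max(w.sum(),1)
    print("bubble",hi.min(),hi.max(),"lines",l.round(2),r.round(2),"offset",(hi.min()+hi.max())/2-(l+12.5),"vial mid",(b[1]+b[2])/2)
E
python3 - <<'E'
from h import *
show(bubble());show(bubble())
E
```

```text
bubble -1.0 12.5 lines -11.3 14.02 offset 4.546012725985285 vial mid 1.75
bubble -1.5 12.5 lines -11.26 13.99 offset 4.26159290962077 vial mid 1.75
```

step_arm([
  [0.01, -0.05, 0, 0],
  [0, -0.03, 0, 0],
  [0, 0, 0, 0],
  [0, 0, 0, 0],
  [0, 0, 0, 0],
])

```text
time_s: 23.8
eef_pos: [0.4444, 0.2408, 0.0083]
orientation: [-2.029, -2.398, -0.001]
wrist_force: [-0.0, 7.9, -1.0]
grip_width: 0.0352
gripper_force: 59.8
```

step_arm([
  [0, 0, 0, 0],
  [0, 0, 0, 0],
  [0, 0, 0, 0],
  [0, 0, 0, 0],
  [0, 0, 0, 0],
])

```text
time_s: 24.22
eef_pos: [0.4444, 0.2408, 0.0083]
orientation: [-2.029, -2.398, -0.001]
wrist_force: [-1.3, 8.1, -1.7]
grip_width: 0.035
gripper_force: 59.8
```

step_arm([
  [0, 0, 0, 0],
  [0, 0, 0, 0],
  [0, 0, 0, 0],
  [0, 0, 0, 0],
  [0, 0, 0, 0],
])

```text
time_s: 24.63
eef_pos: [0.4445, 0.2408, 0.0083]
orientation: [-2.029, -2.398, -0.001]
wrist_force: [-0.2, 7.5, -1.5]
grip_width: 0.0353
gripper_force: 59.8
```

step_arm([
  [0, 0, 0, 0],
  [0, 0, 0, 0],
  [0, 0, 0, 0],
  [0, 0, 0, 0],
], newtons=20)

```text
time_s: 24.97
eef_pos: [0.4444, 0.2408, 0.0083]
orientation: [-2.029, -2.398, -0.001]
wrist_force: [-0.8, 7.0, -1.2]
grip_width: 0.0349
gripper_force: 59.8
```

```bash
python3 - <<'E'
from h import *
show(bubble());st=ctrl.read_state();print(st["gripper_force"],st["wrist_force"])
E
```

```text
bubble -5.0 10.0 lines -11.22 14.04 offset 1.2226700159329535 vial mid 2.0
59.840819388628006 [-1.76374407  8.24378571 -2.05879114]
```

step_arm([
  [0, 0, 0, 0],
  [0, 0, 0, 0],
  [0, 0, 0, 0],
], hand=-1, newtons=20)

```text
time_s: 25.42
eef_pos: [0.4444, 0.2408, 0.0083]
orientation: [-2.029, -2.398, -0.001]
wrist_force: [-1.7, 8.7, -0.6]
grip_width: 0.0347
gripper_force: 59.8
```

```bash
python3 - <<'E'
from h import *
show(bubble());st=ctrl.read_state();print(st["gripper_force"],st["wrist_force"])
E
```

```text
bubble -5.0 9.5 lines -11.25 14.17 offset 1.0033717420700956 vial mid 2.0
59.84025523066521 [-0.51213827  8.71381513 -0.69831824]
```

step_arm([
  [0, 0, 0, 0],
  [0, 0, 0, 0],
], hand=-0.22, newtons=20)

```text
time_s: 25.78
eef_pos: [0.4444, 0.2408, 0.0083]
orientation: [-2.029, -2.398, -0.001]
wrist_force: [-1.9, 8.6, -1.1]
grip_width: 0.0349
gripper_force: 59.8
```

step_arm([
  [0, 0, 0, 0],
  [0, 0, 0, 0],
], hand=-0.18)

```text
time_s: 25.95
eef_pos: [0.4444, 0.2408, 0.0082]
orientation: [-2.029, -2.398, -0.001]
wrist_force: [-1.5, 8.9, -2.1]
grip_width: 0.0351
gripper_force: 42.9
```

step_arm([
  [0, 0, 0, 0],
  [0, 0, 0, 0],
], hand=-0.14)

```text
time_s: 26.12
eef_pos: [0.4446, 0.2399, 0.0083]
orientation: [2.029, 2.398, -0.001]
wrist_force: [0.3, -0.2, -0.5]
grip_width: 0.0367
gripper_force: 0.0
```

step_arm([
  [0, 0, 0, 0],
  [0, 0, 0, 0],
  [0, 0, 0, 0],
], hand=-0.1)

```text
time_s: 26.37
eef_pos: [0.4446, 0.24, 0.0084]
orientation: [2.029, 2.398, -0.0]
wrist_force: [0.4, -0.3, -0.5]
grip_width: 0.0383
gripper_force: 0.0
```

```bash
python3 - <<'E'
from h import *
show(bubble());st=ctrl.read_state();print(st["gripper_force"],st["wrist_force"])
E
```

```text
bubble -5.0 9.5 lines -11.22 14.23 offset 0.9738630819776883 vial mid 2.0
0.0 [ 0.35363746 -0.6513145  -0.38723047]
```

Released, and the bubble holds. I'll open fully, retreat straight up and then away, and check.

step_arm([
  [0, 0, 0, 0],
  [0, 0, 0, 0],
  [0, 0, 0, 0],
  [0, 0, 0, 0],
], hand=0.6)

```text
time_s: 26.9
eef_pos: [0.4446, 0.2403, 0.0083]
orientation: [2.029, 2.398, -0.0]
wrist_force: [0.7, -0.4, 0.8]
grip_width: 0.0681
gripper_force: 0.0
```

step_arm([
  [0, 0, 0.3, 0],
  [0, 0, 0.7, 0],
  [0, 0, 1, 0],
  [0, 0, 1, 0],
  [0, 0, 1, 0],
])

```text
time_s: 27.32
eef_pos: [0.4443, 0.2402, 0.11]
orientation: [-2.029, -2.398, 0.0]
wrist_force: [0.3, -0.2, -0.2]
grip_width: 0.0684
gripper_force: 0.0
```

step_arm([
  [0, 0, 1, 0],
  [0, 0, 1, 0],
  [0, 0, 0, 0],
  [0, 0, 0, 0],
  [0, 0, 0, 0],
])

```text
time_s: 27.73
eef_pos: [0.4441, 0.2401, 0.158]
orientation: [-2.029, -2.398, 0.001]
wrist_force: [-0.1, 0.1, -1.0]
grip_width: 0.0682
gripper_force: 0.0
```

step_arm([
  [0, 0, 0, 0],
  [0, 0, 0, 0],
  [0, 0, 0, 0],
  [0, 0, 0, 0],
  [0, 0, 0, 0],
])

```text
time_s: 28.15
eef_pos: [0.4445, 0.2402, 0.158]
orientation: [-2.029, -2.398, 0.001]
wrist_force: [0.2, 1.1, -0.1]
grip_width: 0.0686
gripper_force: 0.0
```

```bash
python3 - <<'E'
from h import *
show(bubble());print(ctrl.read_state()["eef_pos"]);snap("top","z.png");snap("scene","z2.png")
a=cv2.imread("pics/raw_z.png");b=cv2.imread("pics/raw_z2.png")
A=cv2.resize(a[170:260,220:420],(800,360),interpolation=cv2.INTER_CUBIC);B=cv2.resize(b[130:280,150:400],(400,240))
cv2.imwrite("pics/z3.png",np.vstack([A,cv2.copyMakeBorder(B,0,0,0,400,cv2.BORDER_CONSTANT)]))
E
```

```text
bubble -5.5 9.5 lines -11.21 14.24 offset 0.7077365876590882 vial mid 2.0
[0.44454082 0.24027844 0.15826975]
```

View pics/z3.png

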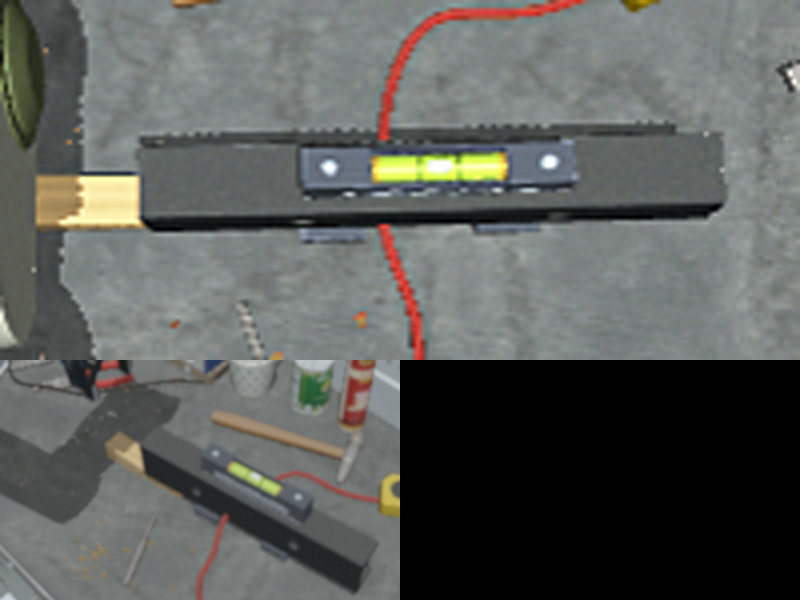

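The bubble lies between both lines (crop columns about 428–456, lines at about 418 and 460). The wedge carries the end at about (140,200) and the arm is clear, so I'm handing in.

```bash
python3 -c "
from h import *
print(job_done())"
```

```text
the job is handed in; nothing more can be done
None
```

The job is handed in: the level stands on the channel, the wedge carries the low (+y) end, and the whole bubble sits between the two lines, about 1 mm off centre, with the robot clear; the verdict was not shown to me.

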